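# Put the meter away in its case

### The arm

A 6-joint arm with a two-finger parallel gripper is mounted at the origin on the work surface. World frame = base frame: x ahead of the robot, y to its left, z up, the work surface at z = 0. Lengths are in m, angles in rad, forces in N, time in s.
With the tool pointing down it reaches from about 0.35 to 0.775 m from the base axis. Payload 7.3 kg.
Tool frame: the origin (TCP) lies at the very end of the fingers, on their centre line; the grasp point (between the pads) lies 19 mm behind it; z points along the fingers, y is the direction in which the jaws open and shut (so a half turn about z gives the same grasp; the last joint's range is limited). The gripper opens to 92 mm and grips with 3 to 60 N. Pads are 19 mm wide; open, the fingers measure 130 mm over their backs; the gripper's body (75 mm by 190 mm) begins 47 mm behind the grasp point.
Start: joints at [-1.345, 0.342, 1.524, -0, 1.275, -0.146], TCP at [0.191, -0.489, 0.227] pointing down, gripper open.
Joint ranges: [-2.53, 2.53], [-0.77, 2.02], [0.04, 2.7], [-1, 4.14], [0.28, 2.66], [-3.11, 3.11]. Speed limits (rad/s): [2.57, 2.57, 3.14, 3.14, 3.14, 3.14].

### API

Orientations are given as [roll, pitch, yaw] about the fixed x, y, z axes, in that order (R = Rz(yaw) Ry(pitch) Rx(roll)).
In Python, from cell import monitor, eyes, order gives the robot as it stands. The module is installed in compiled form; this text tells all that it offers.
- The arm moves only by the tool carry_out, never from a script. Its argument "targets" is a list of rows, each a list of 2 entries, a list of its own where there are three numbers: the shift along the tool's x, y, z in m, then the turn about the tool's z in rad. In form: [[[dx, dy, dz], twist], ...]. A call has 1 to 10 rows; each row shifts and turns the pose as measured when the row begins, along the tool's axes as they then stand; what a row does not reach is not made up. A row lasts 1/8 s, in which the tool goes at most 62.5 mm and 10.7 degrees, less where a joint would pass 70% of its speed; a pose out of reach is approached as far as the arm can. A call is refused whole if a number of a shift passes 0.0625 or a number of a turn 0.188, either way. A call with a gripper value outside its range is refused whole. "fingers" is the closure, from 0 (fully open) to 1 (shut), set as the call begins (left out, the last holds). The fingers move at their own pace and stop on an object; "grip_force" is the grip in N (left out, the last holds). Time passes only in rows, so rows that do not move let the fingers close. It gives the time, the measured TCP pose, the force and the opening at its end, in the units of the state.
- monitor.observe(): the state, without advancing time (a new reading comes with each control period).
- eyes.read_camera(name): name is "scene" or "top" or "wrist"; returns the picture (384x512x3 uint8, red, green, blue); there is no depth.
- eyes.camera_info(name): a dict with "K" (3x3 intrinsics, pixels), "rvec" (rotation vector, rad) and "tvec" (3), from world to camera coordinates, as OpenCV has them. Camera axes: x right, y down, z forward; pixel columns grow to the right and rows downward; lengths in m; the calibration is good to about 2 mm. A picture is of the moment at which its call begins: read the wrist's pose just before it. camera_info takes no time and is no camera call; for the wrist camera it gives the pose at the moment of the call.
- order.hand_in(): hands the job in, once; it reports no verdict.
The state is a dict: "time": time; "qpos": joint angles; "qvel": joint speeds; "joint_efforts": joint torques, N m; "tool_pos": TCP position; "tool_rot": TCP orientation; "contact_force": force on the tool from outside, world axes, zero at the start; "torque": the same for the moment, N m; "opening": finger opening in m.
Only numpy, scipy, OpenCV 4.12 (cv2) and the standard library are available. Lean on these libraries where they do the work, as an engineer would, in place of code of your own. Each camera call takes 0.05 s, during which the arm holds its last target.

### The job

Put the hand-held meter away: first move the solder reel off the lid of the instrument case and stand it flat on the cork coaster, then lift the lid by its bar until it rests open on its stop by itself, without letting it slam. Then take the meter from its sloping stand and lay it flat, face up, on the rubber pad in the empty bay of the case; set things down rather than dropping them, leave the lid open, and leave the adapter in the other bay and everything else on the desk where it is.

Things in the scene. Friction and masses are not known exactly. Their poses are not given: they have to be found in the camera images.
- case: aluminium case, fixed: 165 (x) x 270 (y) x 60 mm high without lid; walls, floor, divider 5 mm; origin at the centre of its underside (on the desk), z up, +x to its hinge side (far side), -x to its front, where the lid's bar is. A full-height divider along x at y = 0 makes two bays, each 155 (x) x 127.5 mm (y), centred at y = +66 and -66 mm
- lid (a joint): angle of the case lid in rad: 0 shut, 1.75 fully open on its stop, leaning back past upright. The lid is a plain 12 mm plate, 165 x 270 mm, 0.35 kg, on the rim (its top 72 mm above the desk when shut); the hinge is free: let go below upright (1.57) it falls shut, beyond it rests back on its stop
- lid_hinge (a point): point on the lid's hinge axis, in the middle of the case's far rim: case frame (82.5, 0, 60) mm; the axis runs along the case's y. This point's frame turns with the lid
- lid_bar (a point): middle of the lid's lifting bar, round, 10 mm thick, 110 mm long along the case's y, held by an arm at each end (96 mm clear between). It stands 42 mm out from the lid's front edge (37 mm clear gap); with the lid shut it is 207 mm in front of the hinge axis and 6 mm above it. It can turn between two fingers as the lid swings. The point's frame turns with the lid
- reel_c (a point): centre of the solder reel, a grey upright spool lying on the shut lid: 56 mm diameter flanges, 50 mm high, 6 mm thick flanges, core 44 mm; centre 25 mm above its underside; axis = its z; 0.25 kg
- coaster: round cork coaster, 100 mm across and 5 mm thick, fixed to the desk; origin at the centre of its underside
- meter_c (a point): centre of the hand-held meter, a grey box 125 (x, its length) x 56 (y, its width) x 36 mm (z, its thickness) with a screen and dial on its face; z points out of the face; 0.26 kg. It starts lying face up on the sloping stand, its lower end against the stand's lip
- stand: the meter's fixed steel stand, origin at the centre of its underside: a bar sloping 35 degrees, rising towards its +x (so the meter's face leans to its -x, roughly to the robot), with a lip 50 mm wide and 20 mm high at the low end. The bar is only 36 mm wide, so both long sides of the meter are free over its whole thickness; base 130 x 90 x 8 mm
- bay_pad: thin black rubber pad, 140 x 100 x 3 mm, fixed on the floor of the empty bay; origin at the centre of its underside, 5 mm above the desk; the axes are along the case's
- adapter: black mains adapter, 85 x 48 x 30 mm, loose in the other bay; origin at the centre of its underside; to be left there
- drink: drink bottle, 62 mm diameter, 190 mm high, standing behind the meter's stand, to its left; origin at the centre of its underside (so for all bystanders); leave it
- tumbler: glass tumbler, 72 mm diameter, 100 mm high, standing behind the coaster; leave it
- driver: screwdriver, 160 mm long, lying along the left side of the case, its length along x; leave it
- jar: small glass jar, 40 mm diameter, 50 mm high, in front of the case near the left end of its bar; leave it
- battery: block battery, 27 x 18 x 48 mm high, standing on the right of the case; leave it
- spanner: spanner, 150 mm long, lying in front of the coaster; leave it
- meter: the same meter; origin at the centre of its back (underside), axes as meter_c
- reel: the same reel; origin at the centre of its underside
Not all that is in view belongs to the job. Of the things that look like the meter, the largest one is meant.

How it is judged:
On the way, in this order (a step that is already met when the one before it is completed fails the run):
1. the reel stands released on the coaster, the lid still shut (horizontal distance between reel_c and coaster below 0.03 m and height (world z) of reel_c below 0.036 m and angle between reel_c's own z axis and vertical below 0.12 rad and contact force between the fingers and reel below 0.2 N and value of joint lid below 0.2 rad), for 0.2 s.
2. the lid rests on its stop, let go, with the meter still out of the case (value of joint lid above 1.68 rad and contact force between the fingers and lid below 0.2 N and distance between meter_c and bay_pad above 0.12 m), for 0.2 s.
At the end, for the whole second after the job is handed in: Reel upright on the coaster (within 30 mm of its centre, tilt under 0.12 rad); lid open on its stop (over 1.68 rad); meter at rest, face up in the empty bay (centre within 40 mm of the pad's, under 29 mm above the pad's underside, tilt under 0.12 rad) (horizontal distance between reel_c and coaster below 0.03 m and height (world z) of reel_c below 0.036 m and angle between each of reel_c, meter_c's own z axis and vertical below 0.12 rad and value of joint lid above 1.68 rad and z of meter_c in the frame of bay_pad between 0.012 and 0.029 m and horizontal distance between meter_c and bay_pad below 0.04 m and linear speed of meter below 0.02 m/s); the robot touches nothing.
It fails at once if a bystander is moved more than 30 mm (distance of any of drink, tumbler, driver, jar, battery, spanner, adapter from where it was at the start of the episode above 0.03 m).
It fails at once if the lid slams (faster than 3 rad/s) (velocity of joint lid above 3 rad/s or velocity of joint lid below -3 rad/s).
It fails at once if the meter is dropped or thrown (over 0.7 m/s while not held) (linear speed of meter above 0.7 m/s and contact force between the fingers and meter below 0.1 N).
It fails at once if the reel is dropped or thrown (over 0.7 m/s while not held) (linear speed of reel above 0.7 m/s and contact force between the fingers and reel below 0.1 N).
It also fails if it takes over 69 s, if anything falls off the work surface, if the arm or the gripper's body presses on something with over 40 N, if the wrist force passes 120 N, or if a joint passes its speed limit or range.

## Working session

There is one attempt and no reset: what is moved stays moved. The work goes in short steps, Python scripts to look and compute and a tool call to move; the robot and the scene stay as the last step left them, time stands still between calls to the robot, and variables do not carry over. Pictures are saved under pics/ and viewed, and the job is handed in when it is done.

Besides the shell and the picture viewer there is one more tool, called after "Call:" as a command line: name --argument value ..., lists and objects as JSON in quotes. carry_out: Moves the arm, as the interface text tells. Its arguments: {"type":"object","properties":{"targets":{"type":"array","items":{"type":"array"}},"fingers":{"type":"number"},"grip_force":{"type":"number"}},"required":["targets"]}

```bash
mkdir -p pics; cat > h.py <<'E'
import numpy as np,cv2
from cell import monitor,eyes,order
def snap(n,f):
    im=eyes.read_camera(n); cv2.imwrite('pics/'+f,cv2.cvtColor(im,cv2.COLOR_RGB2BGR)); return im
def cam(n):
    c=eyes.camera_info(n); K=np.array(c['K'],float); R=cv2.Rodrigues(np.array(c['rvec'],float))[0]; t=np.array(c['tvec'],float).ravel(); return K,R,t
def ray(n,uv,c=None):
    K,R,t=c or cam(n); d=R.T@np.linalg.inv(K)@np.array([uv[0],uv[1],1.]); return -R.T@t,d/np.linalg.norm(d)
def onz(n,uv,z,c=None):
    o,d=ray(n,uv,c); return o+d*(z-o[2])/d[2]
def tri(r):
    A=np.zeros((3,3));b=np.zeros(3)
    for o,d in r:
        P=np.eye(3)-np.outer(d,d);A+=P;b+=P@o
    x=np.linalg.solve(A,b); return x,[float(np.linalg.norm((np.eye(3)-np.outer(d,d))@(x-o))) for o,d in r]
def proj(n,p,c=None):
    K,R,t=c or cam(n); q=K@(R@np.array(p,float)+t); return q[:2]/q[2]
E
python3 - <<'E'
from h import *
np.set_printoptions(precision=4,suppress=True)
print(monitor.observe())
for n in ['scene','top','wrist']:
    snap(n,n+'0.png'); K,R,t=cam(n); print(n,K[0,0],-R.T@t,R[2])
E
```

```text
{'time': 0.0, 'qpos': array([-1.345 ,  0.3428,  1.525 , -0.    ,  1.2754, -0.146 ]), 'qvel': array([ 0.0005,  0.0008, -0.0011, -0.0025,  0.001 ,  0.0005]), 'joint_efforts': array([  0.0007, -43.1236, -24.4218,   0.0716,   0.0558,  -0.0001]), 'tool_pos': array([ 0.1906, -0.4887,  0.226 ]), 'tool_rot': array([-3.14  , -0.0002,  0.3718]), 'contact_force': array([-0.3343,  0.047 , -0.2888]), 'torque': array([0.0283, 0.0204, 0.0049]), 'opening': 0.09177697871973028}
scene 368.5127274551575 [ 1.2814 -0.0481  0.8908] [-0.6811  0.074  -0.7285]
top 428.31970385885546 [0.3251 0.0494 1.2219] [ 0.158   0.0097 -0.9874]
wrist 288.5771410324096 [ 0.2682 -0.4582  0.3846] [-0.2844 -0.1106 -0.9523]
```

View pics/scene0.png

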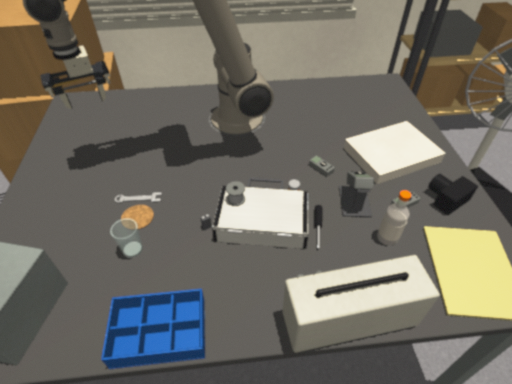

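View pics/top0.png

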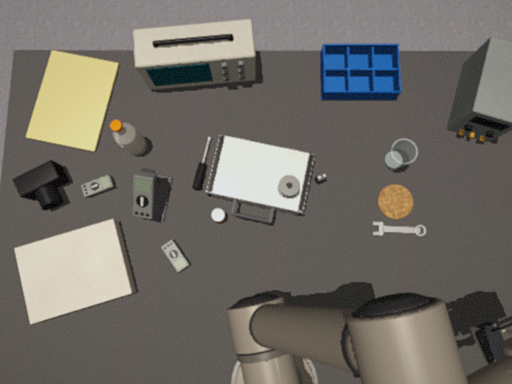

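View pics/wrist0.png

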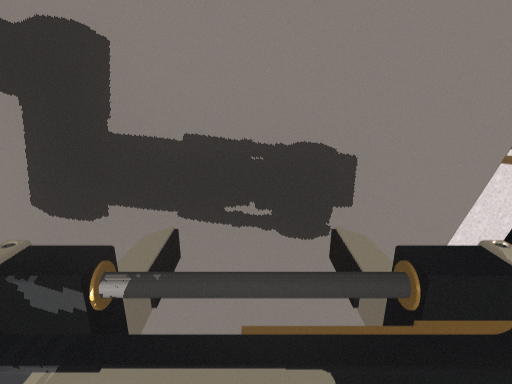

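```bash
python3 - <<'E'
import cv2
t=cv2.imread('pics/top0.png')
cv2.imwrite('pics/top_meters.png',cv2.resize(t[110:285,70:230],None,fx=3.4,fy=3.4,interpolation=cv2.INTER_CUBIC))
cv2.imwrite('pics/top_case.png',cv2.resize(t[125:255,190:440],None,fx=3.2,fy=3.2,interpolation=cv2.INTER_CUBIC))
s=cv2.imread('pics/scene0.png')
cv2.imwrite('pics/sc_a.png',cv2.resize(s[140:260,100:320],None,fx=3.6,fy=3.6,interpolation=cv2.INTER_CUBIC))
cv2.imwrite('pics/sc_b.png',cv2.resize(s[140:260,280:480],None,fx=4,fy=4,interpolation=cv2.INTER_CUBIC))
E
```

```text
(no output)
```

View pics/top_meters.png

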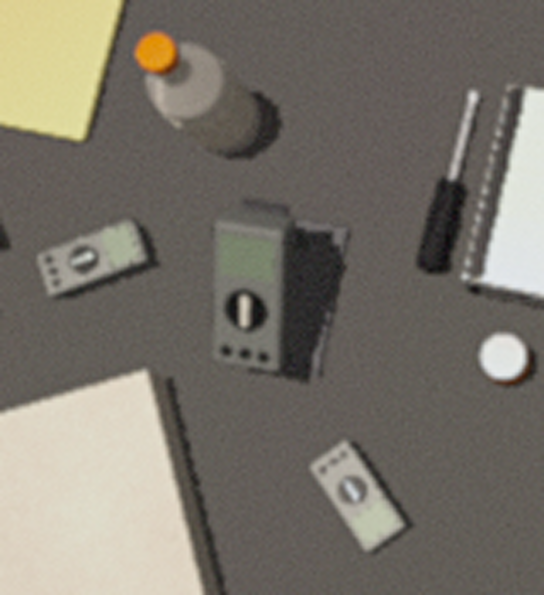

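View pics/top_case.png

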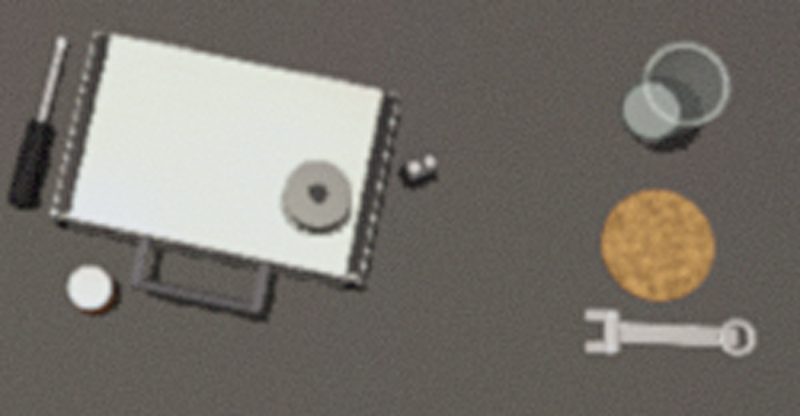

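View pics/sc_a.png

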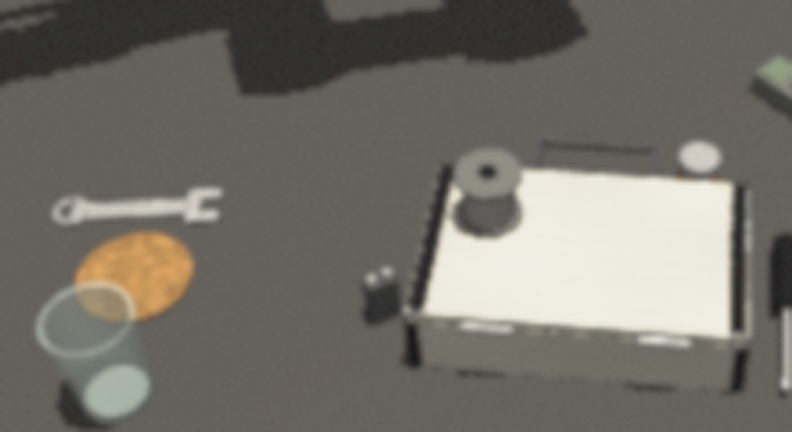

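View pics/sc_b.png

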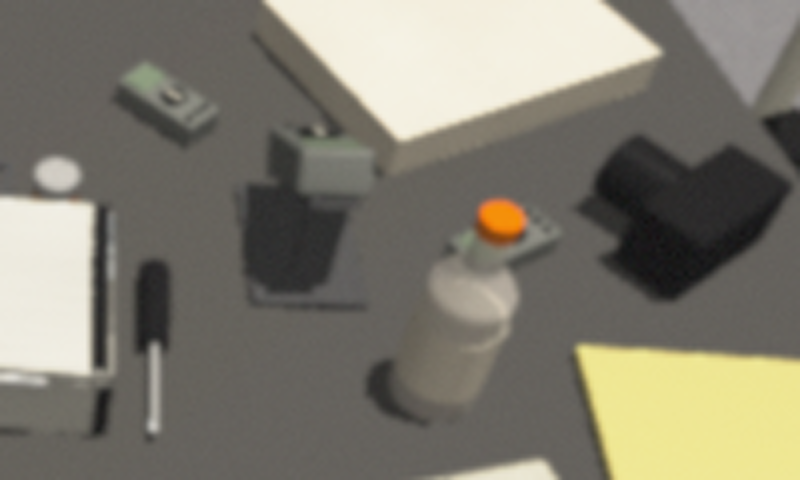

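Meter candidates in the top view are (144,195), on the stand and clearly largest, with small look-alikes at (97,186) and (175,255) lying flat on the desk. The one on the stand fits, and the enlarged crop confirms it. Next I measure positions.

```bash
cat > m1.py <<'E'
from h import *
np.set_printoptions(precision=4,suppress=True)
T=cv2.imread('pics/top0.png');S=cv2.imread('pics/scene0.png')
def big(m,roi):
    z=np.zeros_like(m);x0,y0,x1,y1=roi;z[y0:y1,x0:x1]=m[y0:y1,x0:x1]
    cs,_=cv2.findContours(z,cv2.RETR_EXTERNAL,cv2.CHAIN_APPROX_NONE);return max(cs,key=cv2.contourArea)
def hsv(I,lo,hi): return cv2.inRange(cv2.cvtColor(I,cv2.COLOR_BGR2HSV),np.array(lo),np.array(hi))
c=big(hsv(T,(5,80,60),(25,255,255)),(360,170,430,230)); 
p=np.array([onz('top',q[0],0.005) for q in c]); (ctr,r)=cv2.minEnclosingCircle(p[:,:2].astype(np.float32)); print('coaster',ctr,r, 'ell',cv2.fitEllipse(c)[0])
ell=cv2.fitEllipse(c)[0]
print(onz('top',ell,0.005))
# lid
c=big(hsv(T,(0,0,170),(180,60,255)),(195,125,330,220)); print('lidarea',cv2.contourArea(c))
p=np.array([onz('top',q[0],0.072) for q in c])[:,:2].astype(np.float32)
print('lid rect',cv2.minAreaRect(cv2.convexHull(p)))
c=big(hsv(S,(0,0,170),(180,60,255)),(205,180,315,236))
p=np.array([onz('scene',q[0],0.072) for q in c])[:,:2].astype(np.float32)
print('lid rect scene',cv2.minAreaRect(cv2.convexHull(p)))
# reel
a,b=(289,185.4),(235.3,187.5); print('reel top hole tri',tri([ray('top',a),ray('scene',b)]),onz('top',a,.122),onz('scene',b,.122))
g=np.array([[232.8,215],[272.8,221.9]]);print('bar',[onz('top',q,.066) for q in g])
E
python3 m1.py
python3 - <<'E'
import cv2
t=cv2.imread('pics/top0.png')
cv2.imwrite('pics/c1.png',cv2.resize(t[160:240,205:320],None,fx=7,fy=7,interpolation=cv2.INTER_NEAREST))
s=cv2.imread('pics/scene0.png')
cv2.imwrite('pics/c2.png',cv2.resize(s[165:245,205:315],None,fx=7,fy=7,interpolation=cv2.INTER_NEAREST))
E
```

```text
coaster (0.49960416555404663, -0.34632325172424316) 0.051601629704236984 ell (395.106689453125, 201.11257934570312)
[ 0.4995 -0.3463  0.005 ]
lidarea 5014.0
lid rect ((0.5673413276672363, 0.04031418263912201), (0.23937830328941345, 0.1659514307975769), 78.16094207763672)
lid rect scene ((0.5731298923492432, 0.037024274468421936), (0.23898880183696747, 0.1788836419582367), 78.21345520019531)
reel top hole tri (array([ 0.5228, -0.0348,  0.1203]), [0.00030693800205675254, 0.00030693800205673253]) [ 0.5225 -0.0343  0.122 ] [ 0.5244 -0.0351  0.122 ]
bar [array([0.4502, 0.1142, 0.066 ]), array([0.4321, 0.0058, 0.066 ])]
```

View pics/c1.png

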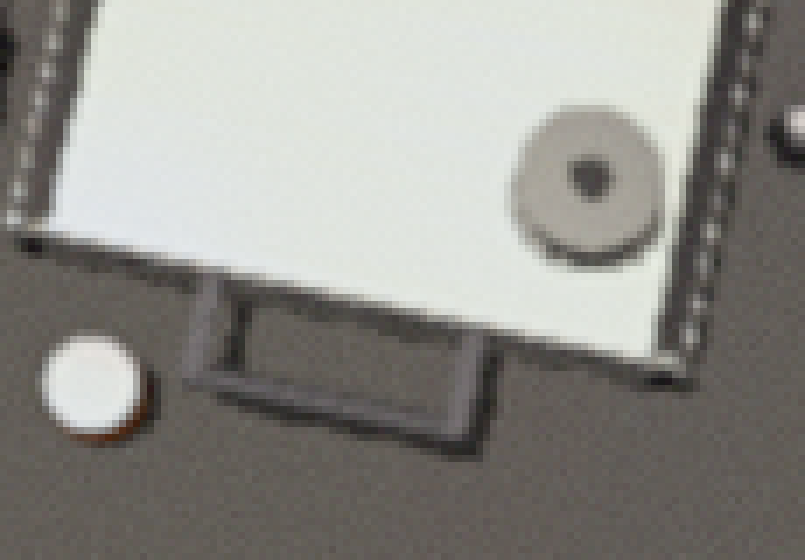

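View pics/c2.png

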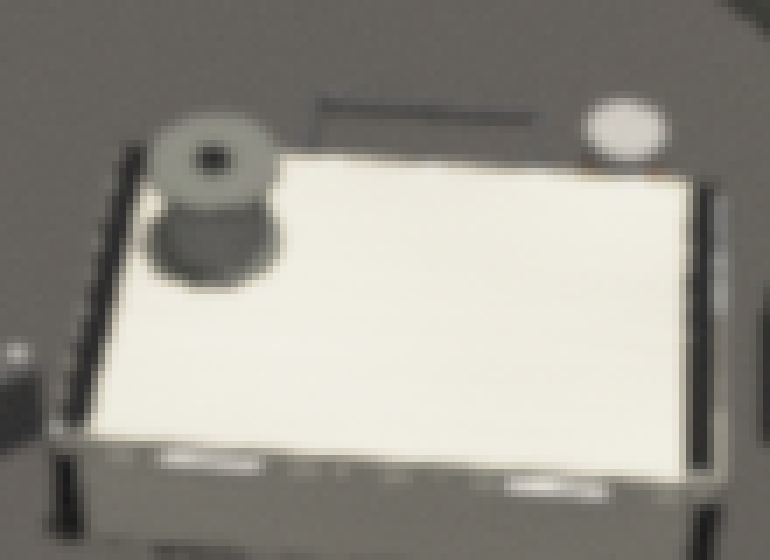

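Call:
carry_out --targets '[[[0,0,0],0.186],[[0,0,0],0.186],[[0.034,-0.045,0],0],[[0.034,-0.045,0],0],[[0.034,-0.045,0],0],[[0.034,-0.045,0],0],[[0.034,-0.045,0],0],[[0.034,-0.045,0],0]]' --fingers 0 --grip_force 20

```text
time: 1.15
tool_pos: [0.4011, -0.2158, 0.2246]
tool_rot: [-3.138, 0.001, -0.019]
contact_force: [1.5, -0.3, -0.4]
opening: 0.0917
```

Call:
carry_out --targets '[[[0.03,-0.045,0],-0.018],[[0.03,-0.045,0],0],[[0.02,-0.045,0],0],[[0.02,-0.045,0],0],[[0,0,0],0]]'

```text
time: 1.78
tool_pos: [0.5056, -0.0267, 0.2241]
tool_rot: [-3.137, 0.002, 0.005]
contact_force: [-0.6, -0.6, -0.3]
opening: 0.0917
```

```bash
python3 - <<'E'
from h import *
np.set_printoptions(precision=4,suppress=True)
o=monitor.observe();print(o['time'],o['tool_pos'],o['tool_rot'])
snap('wrist','w1.png');print(proj('wrist',[.523,-.035,.122]),proj('wrist',[.442,.062,.066]))
import pickle;pickle.dump(cam('wrist'),open('w1.pkl','wb'))
E
```

```text
1.775 [ 0.5056 -0.0267  0.2241] [-3.1374  0.0018  0.0052]
[262.8284 173.335 ] [179.8698 227.1154]
```

View pics/w1.png

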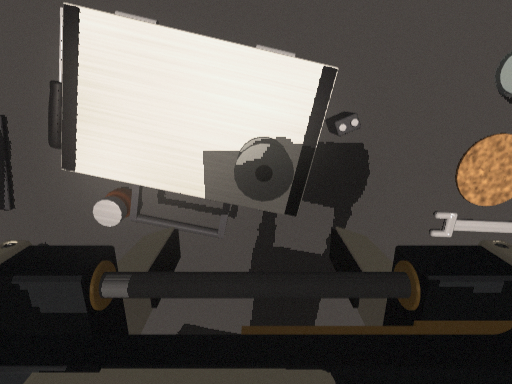

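```bash
python3 - <<'E'
from h import *
import pickle
np.set_printoptions(precision=4,suppress=True)
c=pickle.load(open('w1.pkl','rb'))
P=[onz('wrist',q,.072,c) for q in [(63,169),(63,7),(337,68),(294,215)]]
for p in P: print(p)
print('ctr',sum(P)/4)
for a,b in [(0,1),(1,2),(2,3),(3,0)]:
    d=P[b]-P[a];print(np.linalg.norm(d),np.degrees(np.arctan2(d[1],d[0])))
B=[onz('wrist',q,.066,c) for q in [(133,219.5),(224,235)]];print(B,(B[0]+B[1])/2)
print('reel wrist+top+scene',tri([ray('wrist',(264,172.5),c),ray('top',(289,185.4)),ray('scene',(235.3,187.5))]))
K,R,t=c;print(-R.T@t)
E
```

```text
[0.5142 0.184  0.072 ]
[0.6698 0.153  0.072 ]
[ 0.6182 -0.1085  0.072 ]
[ 0.4609 -0.0732  0.072 ]
ctr [0.5658 0.0388 0.072 ]
0.1587275743683163 -11.282831099417928
0.2665167159274289 -101.16644892117739
0.1612185718072347 167.36069792552306
0.2627065946858073 78.30180729944985
[array([0.4516, 0.117 , 0.066 ]), array([0.4319, 0.0094, 0.066 ])] [0.4417 0.0632 0.066 ]
reel wrist+top+scene (array([ 0.523 , -0.0352,  0.1203]), [0.0009641877567217441, 0.0007833358951663138, 0.0002498675841531067])
[ 0.5886 -0.0276  0.3822]
```

Call:
carry_out --targets '[[[0.0175,0.0085,0.02],-0.005],[[0,0,0.04],0],[[0,0,0.04],0],[[0,0,0.025],0],[[0,0,0],0]]'

```text
time: 2.45
tool_pos: [0.5211, -0.0433, 0.0961]
tool_rot: [-3.14, 0.002, 0.003]
contact_force: [-0.1, 0.9, 0.9]
opening: 0.092
```

Call:
carry_out --targets '[[[0.002,-0.008,0],0],[[0,0,0],0]]'

```text
time: 2.7
tool_pos: [0.524, -0.0362, 0.0982]
tool_rot: [-3.141, -0.001, 0.001]
contact_force: [-0.4, 0.7, 0.0]
opening: 0.0919
```

Call:
carry_out --targets '[[[0,0,0],0],[[0,0,0],0],[[0,0,0],0],[[0,0,0],0],[[0,0,0],0]]' --fingers 1 --grip_force 20

```text
time: 3.32
tool_pos: [0.5251, -0.0362, 0.1003]
tool_rot: [3.141, -0.004, 0.002]
contact_force: [-0.2, 0.1, -0.6]
opening: 0.055
```

Call:
carry_out --targets '[[[0,0,-0.025],0],[[0,0,-0.03],0],[[0,0.03,0],0],[[-0.005,0.045,0],0],[[-0.005,0.045,0],0],[[-0.005,0.045,0],0],[[-0.005,0.045,0],0],[[-0.005,0.04,0],0],[[0,0.03,0],0],[[0,0,0],0]]'

```text
time: 4.58
tool_pos: [0.4968, -0.3235, 0.1515]
tool_rot: [-3.138, 0.005, 0.004]
contact_force: [-0.4, 0.2, -3.4]
opening: 0.0552
```

```bash
python3 - <<'E'
from h import *
np.set_printoptions(precision=4,suppress=True)
o=monitor.observe();print(o['time'],o['tool_pos'],o['tool_rot'],o['opening'])
snap('wrist','w2.png');print(proj('wrist',[.4995,-.346,.005]))
E
```

```text
4.575 [ 0.4968 -0.3235  0.1515] [-3.1376  0.005   0.0039] 0.05517128375883389
[277.348  176.5866]
```

View pics/w2.png

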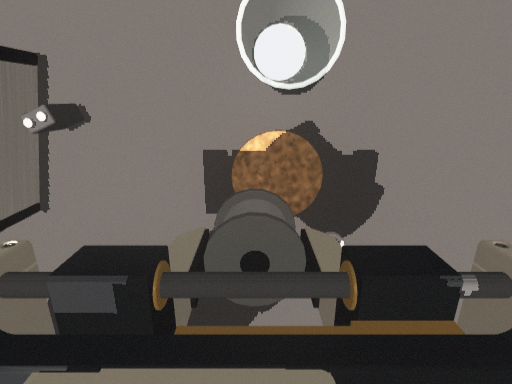

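Call:
carry_out --targets '[[[0.002,0.01,0],-0.004],[[0,0,0],0]]'

```text
time: 4.88
tool_pos: [0.499, -0.331, 0.151]
tool_rot: [-3.135, 0.006, 0.011]
contact_force: [-0.7, -0.1, -2.1]
opening: 0.0551
```

Call:
carry_out --targets '[[[0.001,0.014,0.03],0.01],[[0,0,0.03],0],[[0,0,0.03],0],[[0,0,0.015],0],[[0,0,0],0]]'

```text
time: 5.5
tool_pos: [0.5018, -0.342, 0.0448]
tool_rot: [-3.137, 0.004, 0.005]
contact_force: [-0.4, -0.1, -1.3]
opening: 0.0546
```

Call:
carry_out --targets '[[[-0.002,0.003,0.006],0],[[0,0,0.005],0],[[0,0,0.003],0],[[0,0,0],0]]'

```text
time: 6.0
tool_pos: [0.5013, -0.3463, 0.0336]
tool_rot: [-3.141, -0.0, 0.005]
contact_force: [0.1, 0.0, -3.3]
opening: 0.0547
```

Call:
carry_out --targets '[[[0,0,0.002],0],[[0,0,0.002],0],[[0,0,0],0]]'

```text
time: 6.38
tool_pos: [0.5016, -0.3467, 0.0338]
tool_rot: [3.141, -0.002, 0.006]
contact_force: [0.1, -0.1, -2.2]
opening: 0.0551
```

Call:
carry_out --targets '[[[0,0,0.003],0],[[0,0,0.003],0],[[0,0,0.002],0]]'

```text
time: 6.75
tool_pos: [0.502, -0.3469, 0.033]
tool_rot: [3.138, -0.004, 0.006]
contact_force: [-5.2, 4.5, 12.2]
opening: 0.0548
```

Touching (12 N). Now I release partially and look.

Call:
carry_out --targets '[[[0,0,0],0],[[0,0,0],0],[[0,0,0],0]]' --fingers 0

```text
time: 7.12
tool_pos: [0.5026, -0.3475, 0.0333]
tool_rot: [3.137, -0.006, 0.006]
contact_force: [-0.3, -0.3, 1.1]
opening: 0.0804
```

Call:
carry_out --targets '[[[0,0,-0.03],0],[[0,0,-0.05],0],[[0,0,-0.05],0],[[0,0,-0.03],0]]'

```text
time: 7.62
tool_pos: [0.5006, -0.346, 0.1929]
tool_rot: [-3.14, 0.001, 0.006]
contact_force: [-0.3, -0.1, -0.7]
opening: 0.0921
```

```bash
python3 - <<'E'
from h import *
np.set_printoptions(precision=4,suppress=True)
o=monitor.observe();print(o['time'],o['tool_pos'],o['tool_rot'],o['opening'])
snap('wrist','w3.png');print(proj('wrist',[.4995,-.346,.005]),proj('wrist',[.4995,-.346,.055]))
E
```

```text
7.625 [ 0.5006 -0.346   0.1929] [-3.1402  0.0008  0.0057] 0.09210999553936888
[253.5862 172.3397] [253.6088 183.2577]
```

View pics/w3.png

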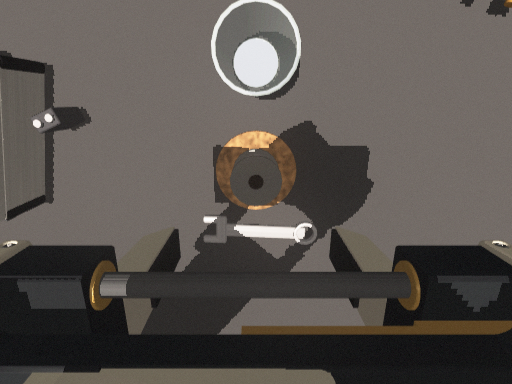

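Call:
carry_out --targets '[[[-0.007,-0.05,0],-0.171],[[0.001,-0.05,0],-0.171],[[0.01,-0.05,0],-0.171],[[0.018,-0.047,0],-0.171],[[0.026,-0.043,0],-0.171],[[0.033,-0.038,0],-0.171],[[0.039,-0.032,0],-0.171],[[0.044,-0.025,0],-0.171],[[0,0,0],0]]' --fingers 0.64

```text
time: 8.8
tool_pos: [0.4335, 0.0612, 0.1924]
tool_rot: [3.135, 0.003, 1.417]
contact_force: [0.4, -0.2, -0.6]
opening: 0.0331
```

```bash
python3 - <<'E'
from h import *
np.set_printoptions(precision=4,suppress=True)
o=monitor.observe();print(o['time'],o['tool_pos'],o['tool_rot'],o['opening'])
snap('wrist','w4.png');print(proj('wrist',[.4425,.063,.066]))
import pickle;pickle.dump(cam('wrist'),open('w4.pkl','wb'))
E
```

```text
8.8 [0.4335 0.0612 0.1924] [3.1348 0.0025 1.4166] 0.033086610743513996
[261.1457 180.4314]
```

View pics/w4.png

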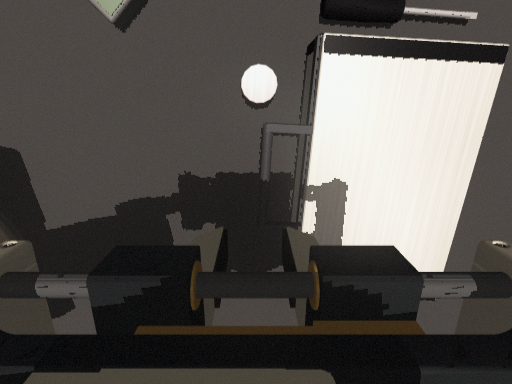

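```bash
python3 - <<'E'
import cv2,numpy as np
t=cv2.imread('pics/w4.png')[110:240,230:330]
t=np.clip(t.astype(float)*2.2,0,255).astype(np.uint8)
cv2.imwrite('pics/w4c.png',cv2.resize(t,None,fx=4.5,fy=4.5,interpolation=cv2.INTER_NEAREST))
E
```

```text
(no output)
```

View pics/w4c.png

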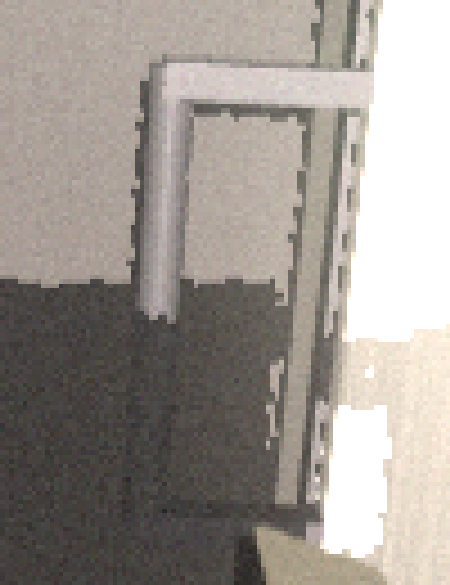

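```bash
python3 - <<'E'
from h import *
import pickle
np.set_printoptions(precision=4,suppress=True)
c=pickle.load(open('w4.pkl','rb')); c1=pickle.load(open('w1.pkl','rb'))
P=[onz('wrist',q,.066,c) for q in [(268.2,130),(265.1,178.9),(261.8,224.5),(268.6,124)]]
for p in P: print(p)
d=P[0]-P[1]; print('yaw bar',np.arctan2(-d[0],d[1]))
# height: left outer end corner in w4 vs w1
L=[(268.3,127)]; 
print(tri([ray('',(268.4,127),c),ray('',(134,218.5),c1)]))
print(tri([ray('',(261.8,224.5),c),ray('',(224,235),c1)]))
print(tri([ray('',(268.4,127),c),ray('top',(233.2,214.6))]))
E
```

```text
[0.4568 0.1121 0.066 ]
[0.4467 0.064  0.066 ]
[0.4359 0.0142 0.066 ]
[0.458  0.1176 0.066 ]
yaw bar -0.20623947367710044
(array([0.4561, 0.1144, 0.0709]), [0.001452796898943811, 0.0014527968989438875])
(array([0.4336, 0.0112, 0.0641]), [0.0029536261363298636, 0.0029536261363298645])
(array([0.4561, 0.1135, 0.042 ]), [0.002406096127735926, 0.002406096127736106])
```

Call:
carry_out --targets '[[[0.003,0.012,0],0.05],[[0,0,0.03],0],[[0,0,0.03],0],[[0,0,0],0]]'

```text
time: 9.35
tool_pos: [0.4496, 0.0558, 0.1311]
tool_rot: [3.131, 0.004, 1.351]
contact_force: [-0.1, 0.0, 0.5]
opening: 0.0329
```

Call:
carry_out --targets '[[[0.005,-0.005,0],-0.014],[[0,0,0.025],0],[[0,0,0],0]]'

```text
time: 9.72
tool_pos: [0.448, 0.0606, 0.1086]
tool_rot: [3.127, 0.003, 1.363]
contact_force: [0.2, 0.1, -0.7]
opening: 0.0332
```

```bash
python3 - <<'E'
from h import *
np.set_printoptions(precision=4,suppress=True)
o=monitor.observe();print(o['time'],o['tool_pos'],o['tool_rot'],o['opening'])
t=snap('scene','s5.png')[170:230,225:305,::-1]
cv2.imwrite('pics/s5c.png',cv2.resize(t,None,fx=8,fy=8,interpolation=cv2.INTER_CUBIC))
E
```

```text
9.725 [0.448  0.0606 0.1086] [3.1266 0.0032 1.3628] 0.03321629290247425
```

View pics/s5c.png

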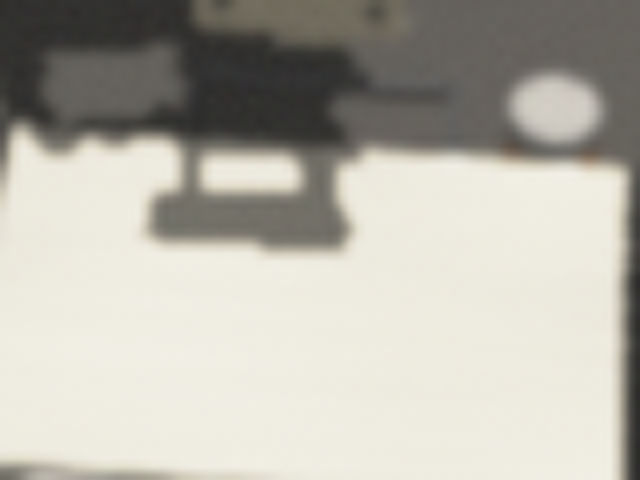

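Call:
carry_out --targets '[[[0.001,-0.003,0.02],0],[[0,0,0.02],0],[[0,0,0.018],0],[[0,0,0],0]]'

```text
time: 10.28
tool_pos: [0.4521, 0.062, 0.0567]
tool_rot: [3.112, 0.001, 1.363]
contact_force: [-0.6, -0.0, -0.3]
opening: 0.0333
```

Call:
carry_out --targets '[[[0,-0.006,0.004],0],[[0,0,0.005],0],[[0,0,0],0]]'

```text
time: 10.65
tool_pos: [0.4478, 0.0633, 0.0497]
tool_rot: [3.108, -0.0, 1.363]
contact_force: [-0.6, 0.5, 0.2]
opening: 0.0332
```

Call:
carry_out --targets '[[[0,0,0.002],0],[[0,0,0],0],[[0,0,0],0],[[0,0,0],0]]' --fingers 1 --grip_force 20

```text
time: 11.15
tool_pos: [0.4453, 0.0638, 0.0476]
tool_rot: [3.113, 0.0, 1.363]
contact_force: [3.6, -1.1, 0.1]
opening: 0.0091
```

Call:
carry_out --targets '[[[0,0.002,-0.0186],0],[[0,0.0035,-0.0184],0],[[0,0.0052,-0.018],0],[[0,0.0068,-0.0175],0]]'

```text
time: 11.65
tool_pos: [0.4598, 0.0607, 0.1206]
tool_rot: [3.117, 0.0, 1.363]
contact_force: [2.6, -0.3, -3.7]
opening: 0.0091
```

Call:
carry_out --targets '[[[0,0.0085,-0.0165],0],[[0,0.0098,-0.016],0],[[0,0.0112,-0.0152],0],[[0,0.0124,-0.0142],0],[[0,0.0136,-0.013],0]]'

```text
time: 12.28
tool_pos: [0.51, 0.0501, 0.1973]
tool_rot: [3.127, 0.001, 1.363]
contact_force: [-0.2, 1.0, -2.0]
opening: 0.0092
```

Call:
carry_out --targets '[[[0,0.017,-0.01],0],[[0,0.0175,-0.011],0],[[0,0.0185,-0.0095],0],[[0,0.019,-0.0078],0],[[0,0.02,-0.006],0]]'

```text
time: 12.9
tool_pos: [0.5965, 0.0316, 0.2454]
tool_rot: [3.138, 0.002, 1.363]
contact_force: [-0.5, 1.1, -0.7]
opening: 0.009
```

Call:
carry_out --targets '[[[0,0.021,-0.004],0],[[0,0.02,-0.002],0],[[0,0.02,0],0],[[0,0.01,0.001],0]]'

```text
time: 13.4
tool_pos: [0.6682, 0.0163, 0.251]
tool_rot: [3.139, 0.002, 1.363]
contact_force: [0.0, 0.4, 2.7]
opening: 0.0089
```

Call:
carry_out --targets '[[[0,0.009,0.001],0],[[0,0.007,0.001],0],[[0,0.005,0.001],0],[[0,0,0],0]]'

```text
time: 13.9
tool_pos: [0.6892, 0.0118, 0.2472]
tool_rot: [3.141, 0.003, 1.363]
contact_force: [-1.1, -0.4, 1.2]
opening: 0.0092
```

Call:
carry_out --targets '[[[0,0,0],0],[[0,0,0],0],[[0,0,0],0]]' --fingers 0.5

```text
time: 14.28
tool_pos: [0.6892, 0.0118, 0.2471]
tool_rot: [3.14, 0.003, 1.363]
contact_force: [-0.2, 0.6, -0.2]
opening: 0.0346
```

Call:
carry_out --targets '[[[0,0,-0.02],0],[[0,0,-0.035],0],[[0,-0.02,-0.03],0],[[0,-0.05,0],0],[[0,-0.05,0],0],[[0,-0.03,0],0]]'

```text
time: 15.02
tool_pos: [0.5398, 0.043, 0.333]
tool_rot: [3.14, 0.003, 1.362]
contact_force: [0.8, -0.2, 0.4]
opening: 0.0459
```

```bash
python3 - <<'E'
from h import *
np.set_printoptions(precision=4,suppress=True)
o=monitor.observe();print(o['time'],o['tool_pos'],o['tool_rot'],o['opening'],o['contact_force'])
snap('scene','s6.png');snap('top','t6.png')
E
```

```text
15.025 [0.5398 0.043  0.333 ] [3.1398 0.0027 1.3619] 0.045891694726626776 [ 0.7911 -0.2012  0.3801]
```

View pics/s6.png

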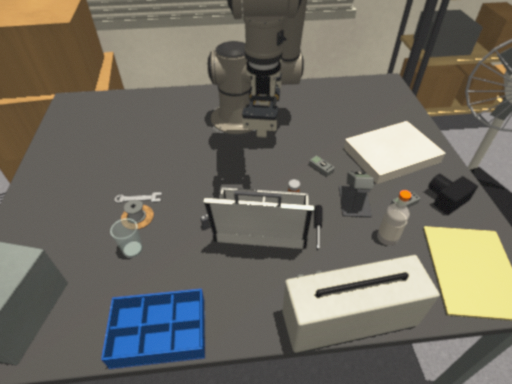

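View pics/t6.png

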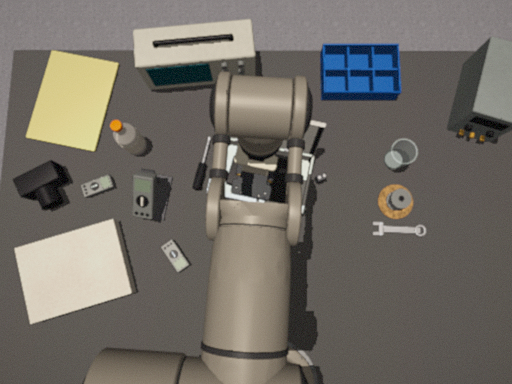

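```bash
python3 - <<'E'
from h import *
np.set_printoptions(precision=4,suppress=True)
snap('wrist','w7.png')
import pickle;pickle.dump(cam('wrist'),open('w7.pkl','wb'))
t=cv2.imread('pics/t6.png');
print([onz('top',q,.08) for q in [(144,195)]])
E
```

```text
[array([0.5016, 0.3545, 0.08  ])]
```

View pics/w7.png

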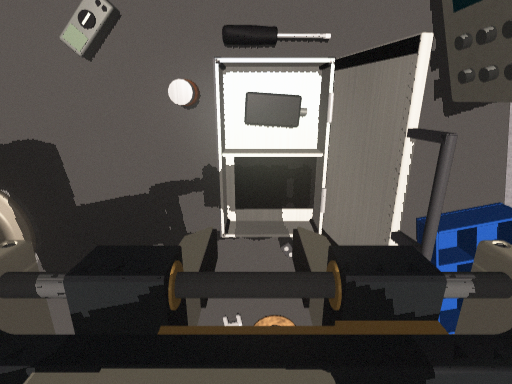

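```bash
python3 - <<'E'
from h import *
import pickle
np.set_printoptions(precision=4,suppress=True)
c=pickle.load(open('w7.pkl','rb'))
P=[onz('',q,.06,c) for q in [(216,60),(335,60),(328,236),(221,236)]]
for p in P: print(p)
print('ctr',sum(P)/4)
for a,b in [(0,1),(1,2),(2,3),(3,0)]:
    d=P[b]-P[a];print(np.linalg.norm(d),np.degrees(np.arctan2(d[1],d[0])))
t=cv2.imread('pics/w7.png')[140:245,205:345]
t=np.clip(t.astype(float)*2.5,0,255).astype(np.uint8)
cv2.imwrite('pics/w7c.png',cv2.resize(t,None,fx=5,fy=5,interpolation=cv2.INTER_NEAREST))
E
```

```text
[0.5179 0.1853 0.06  ]
[0.6773 0.1517 0.06  ]
[ 0.6335 -0.1113  0.06  ]
[ 0.4604 -0.0746  0.06  ]
ctr [0.5723 0.0378 0.06  ]
0.1629121829334023 -11.889799340877882
0.26663249157876284 -99.47105919003143
0.17689161365111866 168.04226499456612
0.2661991687913584 77.52329120487987
```

View pics/w7c.png

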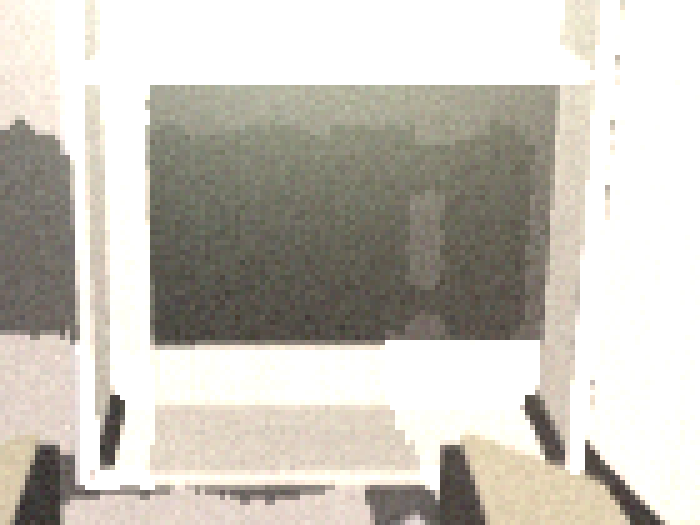

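```bash
python3 - <<'E'
from h import *
import pickle
np.set_printoptions(precision=4,suppress=True)
c=pickle.load(open('w7.pkl','rb'))
a=onz('',(235,208.5),.008,c);b=onz('',(313,208.3),.008,c);d=b-a
print(a,b,np.linalg.norm(d),np.arctan2(d[1],d[0]));y=np.array([.2036,.979,0]);print((a+b)/2+.05*y)
E
```

```text
[ 0.4863 -0.051   0.008 ] [ 0.6233 -0.0795  0.008 ] 0.13992465482032412 -0.20573983248034003
[ 0.565  -0.0163  0.008 ]
```

Call:
carry_out --targets '[[[0.03,-0.013,0],0.174],[[0.027,-0.018,0],0.174],[[0.0235,-0.0227,0],0.174],[[0.0195,-0.026,0],0.174],[[0.014,-0.029,0],0.174],[[0.009,-0.031,0],0.174],[[0.004,-0.032,0],0.174],[[-0.002,-0.0325,0],0.174],[[-0.008,-0.032,0],0.17],[[0,0,0],0]]' --fingers 0

```text
time: 16.42
tool_pos: [0.4985, 0.3392, 0.3275]
tool_rot: [3.139, -0.005, -0.257]
contact_force: [0.2, -0.9, 0.3]
opening: 0.0919
```

```bash
python3 - <<'E'
from h import *
np.set_printoptions(precision=4,suppress=True)
o=monitor.observe();print(o['time'],o['tool_pos'],o['tool_rot'],o['opening'],o['contact_force'])
snap('wrist','w8.png')
import pickle;pickle.dump(cam('wrist'),open('w8.pkl','wb'))
E
```

```text
16.425 [0.4985 0.3392 0.3275] [ 3.1385 -0.0051 -0.2569] 0.09185732611427586 [ 0.2451 -0.8967  0.3303]
```

View pics/w8.png

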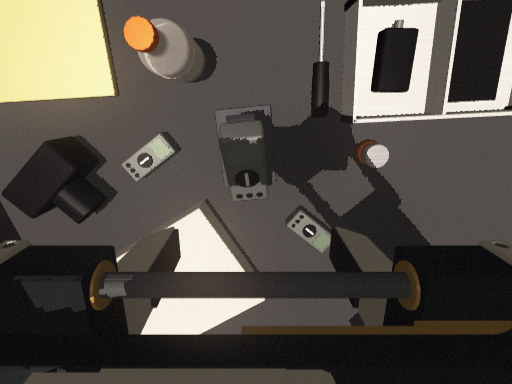

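```bash
python3 - <<'E'
import cv2,numpy as np
def z(f,o,x0,y0,x1,y1,k,g=1.8):
    t=cv2.imread('pics/'+f)[y0:y1,x0:x1];t=np.clip(t.astype(float)*g,0,255).astype(np.uint8)
    cv2.imwrite('pics/'+o,cv2.resize(t,None,fx=k,fy=k,interpolation=cv2.INTER_CUBIC))
z('w8.png','w8c.png',200,90,300,215,4.6,2.5)
z('top0.png','t0m.png',120,155,185,235,7,1.6)
E
```

```text
(no output)
```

View pics/w8c.png

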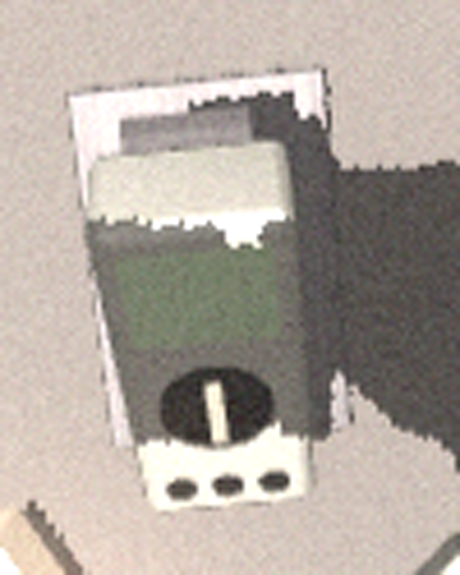

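View pics/t0m.png

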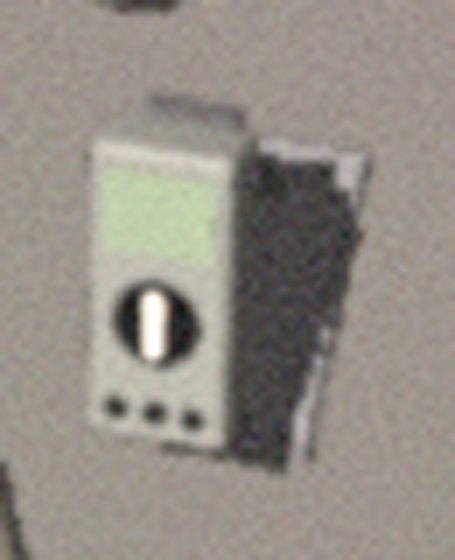

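```bash
python3 - <<'E'
from h import *
import pickle
np.set_printoptions(precision=4,suppress=True)
c=pickle.load(open('w8.pkl','rb'))
W=[(233,200.4),(266.3,198),(219.6,138.3),(263.5,136.9)];T=[(133.1,216.1),(152.6,219.3),(133.3,176.1),(154,177.6)]
P=[]
for w,t in zip(W,T):
    p,e=tri([ray('',w,c),ray('top',t)]);P.append(p);print(p,e)
P=np.array(P);print('ctr',P.mean(0));x=(P[2]+P[3]-P[0]-P[1])/2;y=(P[0]+P[2]-P[1]-P[3])/2
print(np.linalg.norm(x),np.arctan2(x[1],x[0]),np.degrees(np.arcsin(x[2]/np.linalg.norm(x))));print(np.linalg.norm(y),np.arctan2(-y[0],y[1]))
n=np.cross(x,y);n/=np.linalg.norm(n);print(n,'center',P.mean(0)-.018*n)
E
```

```text
[0.4457 0.3854 0.0651] [1.0127899986560796e-05, 1.0127899986729423e-05]
[0.4368 0.3335 0.0641] [0.001441943815965893, 0.0014419438159660077]
[0.5459 0.3718 0.1224] [0.002002480679409304, 0.002002480679409182]
[0.5374 0.3158 0.1391] [0.0010846442754794822, 0.0010846442754794277]
ctr [0.4914 0.3516 0.0977]
0.12125289360850326 -0.15453129168726865 33.06861125290779
0.05521079806888206 -0.16009036318472256
[-0.5161  0.2048  0.8317] center [0.5007 0.348  0.0827]
```

Call:
carry_out --targets '[[[0,-0.011,0.03],-0.1],[[0,0,0.05],0],[[0,0,0.05],0],[[0,0,0.035],0],[[0,0,0],0]]'

```text
time: 17.1
tool_pos: [0.5084, 0.343, 0.1584]
tool_rot: [3.137, -0.009, -0.146]
contact_force: [-0.6, -0.7, 0.7]
opening: 0.0916
```

```bash
python3 - <<'E'
from h import *
np.set_printoptions(precision=4,suppress=True)
o=monitor.observe();print(o['time'],o['tool_pos'],o['tool_rot'],o['opening'],o['contact_force'])
snap('wrist','w9.png');R=cv2.Rodrigues(np.array([0,0,-.157]))[0]@cv2.Rodrigues(np.array([0,-np.radians(35),0]))[0]
for s in [(62.5,28,18),(62.5,-28,18),(-62.5,28,18),(-62.5,-28,18)]: print(proj('wrist',np.array([.5016,.35,.083])+R@np.array(s)/1000))
E
```

```text
17.1 [0.5084 0.343  0.1584] [ 3.1373 -0.0092 -0.1464] 0.09164920084460874 [-0.5852 -0.7094  0.6751]
[205.9964 180.0322]
[290.0473 180.8674]
[221.0785 260.4792]
[276.645  260.9333]
```

View pics/w9.png

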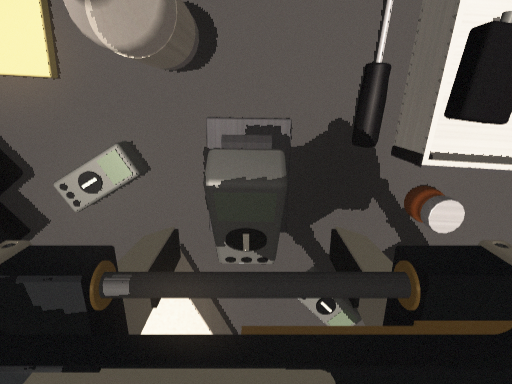

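Call:
carry_out --targets '[[[-0.01,-0.007,0.01],0.01],[[0,0,0.025],0],[[0,0,0.02],0],[[0,0,0],0]]'

```text
time: 17.65
tool_pos: [0.5039, 0.3548, 0.1104]
tool_rot: [-3.136, -0.022, -0.157]
contact_force: [0.0, 0.3, 0.1]
opening: 0.0918
```

Call:
carry_out --targets '[[[-0.005,0.003,0.012],0],[[0,0,0.014],0],[[0,0,0.007],0],[[0,0,0],0]]'

```text
time: 18.15
tool_pos: [0.4998, 0.3538, 0.0781]
tool_rot: [-3.133, -0.026, -0.156]
contact_force: [-0.0, 0.2, -0.6]
opening: 0.0916
```

Call:
carry_out --targets '[[[0,0.002,0.005],0],[[0,0,0],0]]'

```text
time: 18.4
tool_pos: [0.5, 0.3518, 0.073]
tool_rot: [-3.132, -0.027, -0.156]
contact_force: [-0.1, 0.3, 0.6]
opening: 0.0921
```

Call:
carry_out --targets '[[[0,0,0],0],[[0,0,0],0],[[0,0,0],0],[[0,0,0],0]]' --fingers 1 --grip_force 15

```text
time: 18.9
tool_pos: [0.5005, 0.3519, 0.0737]
tool_rot: [-3.132, -0.028, -0.156]
contact_force: [0.9, -2.2, -0.0]
opening: 0.0566
```

Call:
carry_out --targets '[[[0,0,-0.01],0],[[0,0,-0.02],0],[[0,0,-0.03],0],[[0,0,-0.04],0],[[0,0,-0.04],0],[[0,0,0],0]]'

```text
time: 19.65
tool_pos: [0.4953, 0.3508, 0.2188]
tool_rot: [-3.133, -0.025, -0.156]
contact_force: [0.2, 0.4, -2.7]
opening: 0.0561
```

```bash
python3 - <<'E'
from h import *
np.set_printoptions(precision=4,suppress=True)
o=monitor.observe();print(o['time'],o['tool_pos'],o['tool_rot'],o['opening'],o['contact_force'])
t=snap('scene','s10.png')[120:250,280:440,::-1];cv2.imwrite('pics/s10c.png',cv2.resize(t,None,fx=4,fy=4))
snap('wrist','w10.png')
E
```

```text
19.65 [0.4953 0.3508 0.2188] [-3.1333 -0.025  -0.1563] 0.056073706386030986 [ 0.1747  0.3705 -2.7272]
```

View pics/s10c.png

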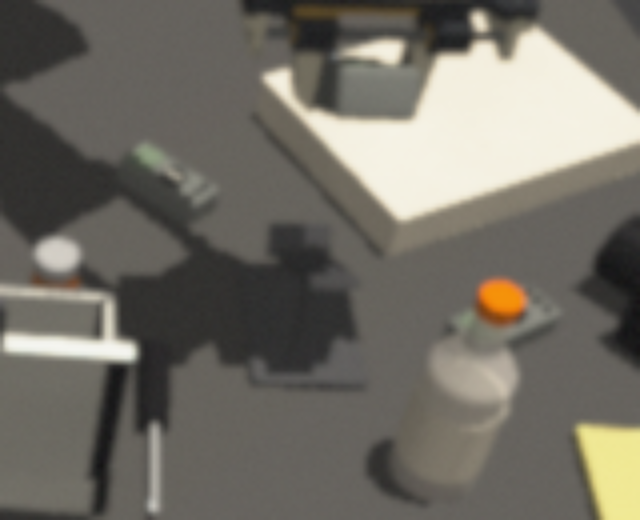

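View pics/w10.png

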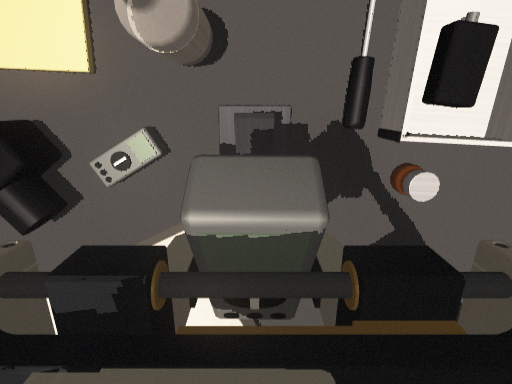

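Call:
carry_out --targets '[[[0.006,0.02,0],0.025],[[0.01,0.035,0],0.025],[[0.011,0.045,0],0],[[0.011,0.045,0],0],[[0.011,0.045,0],0],[[0.011,0.045,0],0],[[0.011,0.045,0],0],[[0.008,0.035,0],0],[[0.005,0.02,0],0],[[0,0,0],0]]'

```text
time: 21.0
tool_pos: [0.4979, -0.0162, 0.2005]
tool_rot: [3.133, 0.008, -0.22]
contact_force: [-0.4, 0.4, -2.0]
opening: 0.0561
```

```bash
python3 - <<'E'
from h import *
np.set_printoptions(precision=4,suppress=True)
o=monitor.observe();print(o['time'],o['tool_pos'],o['tool_rot'],o['opening'],o['contact_force'])
snap('wrist','w11.png')
import pickle;pickle.dump(cam('wrist'),open('w11.pkl','wb'))
E
```

```text
21.0 [ 0.4979 -0.0162  0.2005] [ 3.1332  0.0082 -0.2197] 0.05610102497518965 [-0.4032  0.3927 -2.0488]
```

View pics/w11.png

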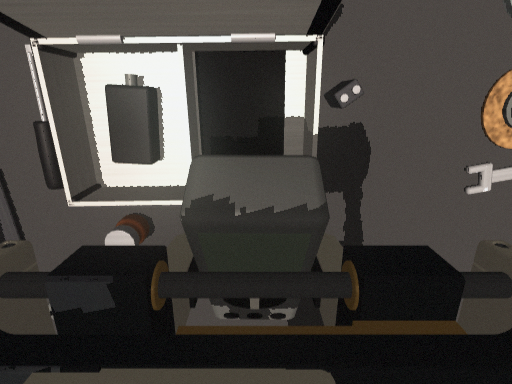

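```bash
python3 - <<'E'
from h import *
import pickle
np.set_printoptions(precision=4,suppress=True)
c=pickle.load(open('w11.pkl','rb'))
X=np.array([.979,-.2036,0]);Y=np.array([.2036,.979,0]);C=np.array([.567,.0385,0])
def f(n,q,z):
    p=onz('',q,z,c);d=p-C;print(n,p,'case xy',d@X,d@Y)
f('FL rim outer',(68,206),.06);f('BL outer',(31,39),.06);f('BR outer',(324,36),.06)
f('div back',(182,43),.06)
f('pad back R',(285,51),.008);f('pad R mid',(285,115),.008);f('floor R',(305,51),.005)
f('pad back L',(196,51),.008)
f('L floor',(84,52),.005);f('Lfloor R',(189,52),.005)
f('div front',(187,202),.06)
E
```

```text
FL rim outer [0.5134 0.1901 0.06  ] case xy -0.08338357898108074 0.137530138302664
BL outer [0.674  0.1554 0.06  ] case xy 0.08093916510648522 0.13621227460472116
BR outer [ 0.6185 -0.1088  0.06  ] case xy 0.08037787047251226 -0.13368379465429225
div back [0.641 0.021 0.06 ] case xy 0.07605270035302059 -0.002088967891917853
pad back R [ 0.6197 -0.0781  0.008 ] case xy 0.07530868860840065 -0.10339938535053787
pad R mid [ 0.5526 -0.0655  0.008 ] case xy 0.00710129068127066 -0.10477906524218855
floor R [ 0.6152 -0.1002  0.005 ] case xy 0.07545985071256016 -0.1259625367824461
pad back L [0.6407 0.0175 0.008 ] case xy 0.076444140515875 -0.00557440745195415
L floor [0.6668 0.1389 0.005 ] case xy 0.07729615759282128 0.11857587269342365
Lfloor R [0.6419 0.0257 0.005 ] case xy 0.07594888004393713 0.002765245767797581
div front [0.4892 0.0616 0.06  ] case xy -0.08083738666823434 0.006770873120892674
```

Call:
carry_out --targets '[[[0.025,-0.002,0],-0.015],[[0.023,-0.002,0],0],[[0,0,0.03],0],[[0,0,0.04],0],[[0,0,0.03],0],[[0,0,0],0]]'

```text
time: 21.8
tool_pos: [0.5427, -0.0174, 0.0944]
tool_rot: [3.135, 0.015, -0.201]
contact_force: [1.3, -0.4, -1.6]
opening: 0.0564
```

Call:
carry_out --targets '[[[0.005,0.0045,0.01],0.004],[[0,0,0.015],0],[[0,0,0.01],0],[[0,0,0],0]]'

```text
time: 22.3
tool_pos: [0.5481, -0.0229, 0.0597]
tool_rot: [3.135, 0.011, -0.204]
contact_force: [0.3, 0.5, -2.4]
opening: 0.056
```

```bash
python3 - <<'E'
from h import *
np.set_printoptions(precision=4,suppress=True)
o=monitor.observe();print(o['time'],o['tool_pos'],o['tool_rot'],o['opening'],o['contact_force'])
snap('wrist','w12.png')
snap('scene','s12.png')
d=o['tool_pos']-np.array([.567,.0385,0]);print(d@[.979,-.2036,0],d@[.2036,.979,0])
E
```

```text
22.3 [ 0.5481 -0.0229  0.0597] [ 3.1349  0.0105 -0.2042] 0.05602670086149503 [ 0.3078  0.5115 -2.4479]
-0.006025845758548982 -0.06397948498179169
```

View pics/w12.png

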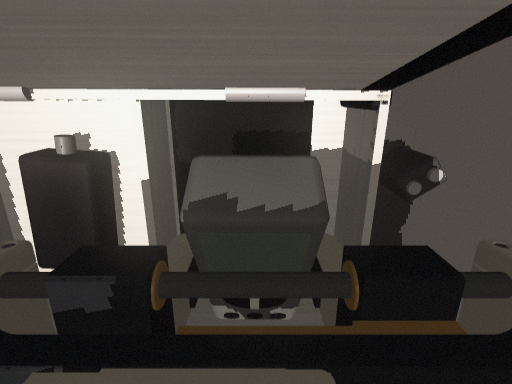

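View pics/s12.png

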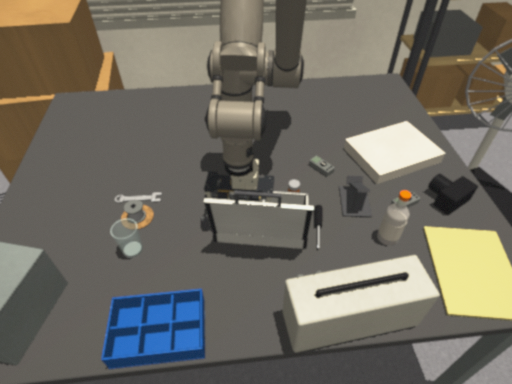

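Call:
carry_out --targets '[[[-0.004,0,0.005],0],[[0,0,0.004],0],[[0,0,0.003],0]]'

```text
time: 22.78
tool_pos: [0.5449, -0.0222, 0.0489]
tool_rot: [3.135, 0.007, -0.204]
contact_force: [-0.3, 0.1, -3.1]
opening: 0.0562
```

Call:
carry_out --targets '[[[0,0,0.002],0],[[0.002,0,0.003],0],[[0.002,0,0.003],0]]'

```text
time: 23.15
tool_pos: [0.5492, -0.0232, 0.0405]
tool_rot: [3.135, 0.006, -0.204]
contact_force: [-0.7, -1.8, 0.9]
opening: 0.0555
```

Call:
carry_out --targets '[[[0.003,0,0.003],0],[[0.003,0,0.003],0],[[0.003,0,0.003],0]]'

```text
time: 23.52
tool_pos: [0.5584, -0.0253, 0.0313]
tool_rot: [3.135, 0.007, -0.204]
contact_force: [-1.4, 0.3, 0.8]
opening: 0.0559
```

```bash
python3 - <<'E'
from h import *
o=monitor.observe();print(o['tool_pos'],o['contact_force'],o['opening'])
snap('wrist','w13.png')
E
```

```text
[ 0.55839728 -0.02530647  0.03132487] [-1.42535972  0.28669628  0.79208775] 0.055933024148390645
```

View pics/w13.png

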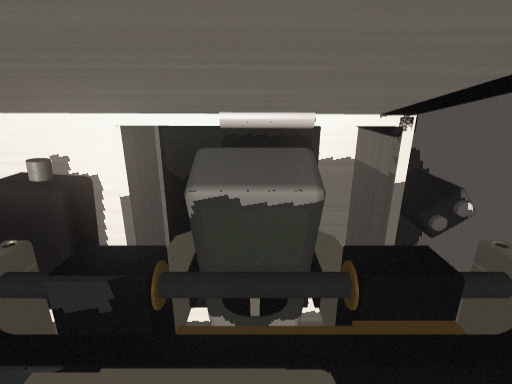

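Call:
carry_out --targets '[[[0,0,-0.004],0],[[-0.006,0,0],0],[[-0.004,0,0],0],[[0,0,0.003],0]]'

```text
time: 24.08
tool_pos: [0.5482, -0.023, 0.0318]
tool_rot: [3.135, 0.006, -0.204]
contact_force: [0.9, 0.3, -2.5]
opening: 0.056
```

Call:
carry_out --targets '[[[0.001,0,0.003],0],[[0.002,0,0.003],0],[[0.002,0,0.003],0]]'

```text
time: 24.45
tool_pos: [0.5538, -0.0242, 0.023]
tool_rot: [3.135, 0.005, -0.204]
contact_force: [-1.3, 0.1, 0.6]
opening: 0.0561
```

Call:
carry_out --targets '[[[0.0015,0,0.003],0],[[0.0015,0,0.003],0],[[0.001,0,0.002],0]]'

```text
time: 24.82
tool_pos: [0.5582, -0.0252, 0.0142]
tool_rot: [3.135, 0.005, -0.204]
contact_force: [-0.8, 0.2, 1.0]
opening: 0.0561
```

```bash
python3 - <<'E'
from h import *
o=monitor.observe();print(o['tool_pos'],o['contact_force'],o['opening'])
snap('wrist','w14.png')
E
```

```text
[ 0.5582074  -0.02520159  0.01422285] [-0.83756088  0.17384448  0.96378985] 0.056050046157049796
```

View pics/w14.png

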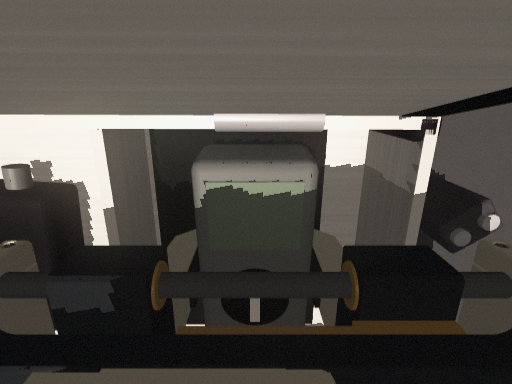

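Call:
carry_out --targets '[[[0,0,0.002],0],[[0,0,0.002],0]]'

```text
time: 25.12
tool_pos: [0.5594, -0.0255, 0.0103]
tool_rot: [3.135, 0.002, -0.204]
contact_force: [1.2, -0.8, 1.6]
opening: 0.0558
```

Call:
carry_out --targets '[[[0,0,0],0],[[0,0,0],0],[[0,0,0],0],[[0,0,0],0]]' --fingers 0.26

```text
time: 25.62
tool_pos: [0.5585, -0.0253, 0.0098]
tool_rot: [3.135, 0.004, -0.204]
contact_force: [0.3, 0.7, -0.1]
opening: 0.068
```

Call:
carry_out --targets '[[[0,0,-0.02],0],[[0,0,-0.04],0],[[-0.01,0,-0.05],0],[[-0.01,0,-0.05],0],[[-0.03,0,-0.05],0],[[-0.03,0,0],0],[[0,0,0],0]]'

```text
time: 26.5
tool_pos: [0.479, -0.0075, 0.2269]
tool_rot: [3.135, 0.005, -0.204]
contact_force: [0.2, -0.1, -0.7]
opening: 0.0678
```

```bash
python3 - <<'E'
from h import *
np.set_printoptions(precision=4,suppress=True)
o=monitor.observe();print(o['time'],o['tool_pos'],o['tool_rot'],o['contact_force'],o['opening'])
snap('wrist','w15.png')
import pickle;pickle.dump(cam('wrist'),open('w15.pkl','wb'))
E
```

```text
26.5 [ 0.479  -0.0075  0.2269] [ 3.1352  0.0046 -0.2043] [ 0.2059 -0.1043 -0.6969] 0.0677627396637121
```

View pics/w15.png

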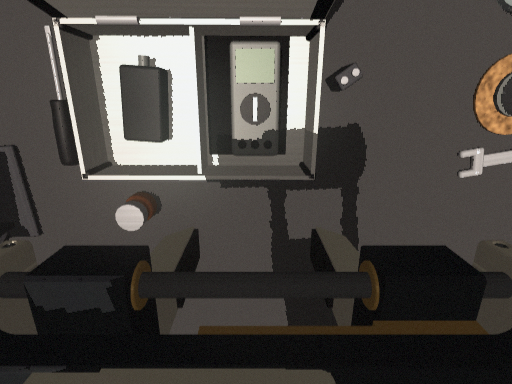

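Call:
carry_out --targets '[[[0,0.05,-0.02],0],[[0,0.05,-0.02],0],[[0,0.05,0],0],[[0,0.05,0],0],[[0,0,0],0]]'

```text
time: 27.18
tool_pos: [0.4424, -0.2107, 0.2675]
tool_rot: [3.135, 0.003, -0.202]
contact_force: [-0.8, 0.4, -0.5]
opening: 0.0677
```

```bash
python3 - <<'E'
from h import *
np.set_printoptions(precision=4,suppress=True)
o=monitor.observe();print(o['time'],o['tool_pos'],o['tool_rot'],o['contact_force'],o['opening'])
snap('wrist','w16.png')
import pickle;pickle.dump(cam('wrist'),open('w16.pkl','wb'))
a=cv2.imread('pics/w15.png')[25:170,190:330];b=cv2.imread('pics/w16.png')
t=snap('top','t16.png')[:,:,::-1];snap('scene','s16.png')
cv2.imwrite('pics/w15c.png',cv2.resize(a,None,fx=4,fy=4))
cv2.imwrite('pics/t16c.png',cv2.resize(t[120:260,190:430],None,fx=3.3,fy=3.3))
E
```

```text
27.175 [ 0.4424 -0.2107  0.2675] [ 3.1349  0.0035 -0.2021] [-0.7751  0.3934 -0.501 ] 0.06773237776475696
```

View pics/w16.png

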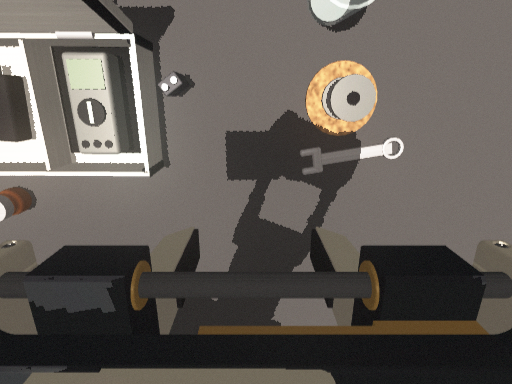

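View pics/w15c.png

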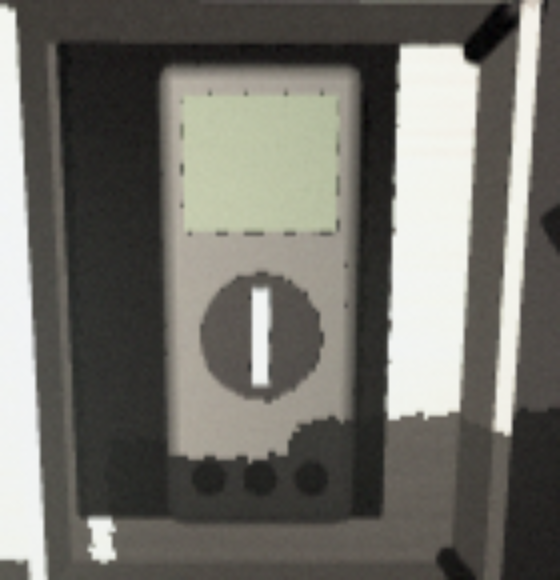

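View pics/t16c.png

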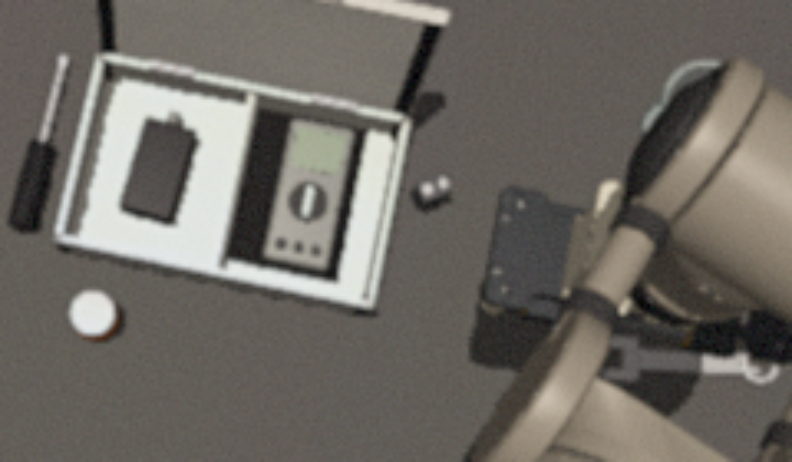

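View pics/s16.png

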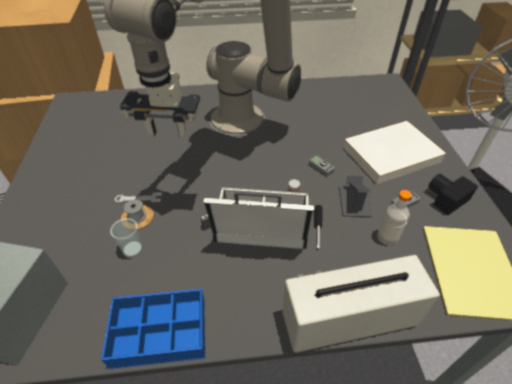

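```bash
python3 - <<'E'
from h import *
import pickle
np.set_printoptions(precision=4,suppress=True)
c=pickle.load(open('w15.pkl','rb'));c2=pickle.load(open('w16.pkl','rb'))
for n,a,b,t in [('hole',(255,144.5),(97,145),(280.3,195.2)),('screen',(255,66.2),(85.5,73),(287,164.5)),('dial',(255.2,109),(92,113),(283.2,180.8))]:
    print(n,tri([ray('',a,c),ray('',b,c2)]),tri([ray('',a,c),ray('top',t)]))
P=[onz('',(190+x/4,25+y/4),.044,c) for x,y in [(160,66),(360,66),(350,522),(170,522)]]
print(sum(P)/4,[np.linalg.norm(P[i]-P[i-1]) for i in range(4)])
Q=[onz('',(190+x/4,25+y/4),.008,c) for x,y in [(398,45),(382,518),(78,518),(57,45)]];print('pad',sum(Q)/4,[np.linalg.norm(Q[i]-Q[i-1]) for i in range(4)])
E
```

```text
hole (array([ 0.5106, -0.0155,  0.0491]), [0.0018309671479569381, 0.0018309671479569346]) (array([ 0.5102, -0.016 ,  0.0349]), [0.00044898354613529483, 0.0004489835461352965])
screen (array([ 0.5941, -0.0327,  0.0486]), [0.00047118879182575074, 0.0004711887918257967]) (array([ 0.5936, -0.0333,  0.0567]), [0.0008360220150443683, 0.0008360220150443333])
dial (array([ 0.5496, -0.0238,  0.0492]), [0.0016485107294600693, 0.0016485107294601355]) (array([ 0.5508, -0.0243,  0.0375]), [0.0002338994551501825, 0.00023389945515018198])
[ 0.5588 -0.0255  0.044 ] [np.float64(0.12230214787431717), np.float64(0.053173048632138335), np.float64(0.1224465553676147), np.float64(0.05372669204420171)]
pad [ 0.5637 -0.0169  0.008 ] [np.float64(0.09968358152034085), np.float64(0.13958503713000947), np.float64(0.10016248277354056), np.float64(0.13930842402216947)]
```

```bash
python3 -c "
from h import *
print(order.hand_in())"
```

```text
the job is handed in; nothing more can be done
None
```

I carried out the whole job and handed it in at about 27 s of the 69 s limit; the hand-in gave no verdict.

- **Reel:** I moved it off the lid and set it on the coaster. The wrist picture shows it upright and well centred.
- **Lid:** I lifted it by the bar along its arc, about 0.8 rad/s on average. I released it at about 1.75 rad, judged from the tool's position rather than a reading of the lid joint. Later pictures show it standing open by itself.
- **Meter:** I took it from the sloping stand, turned it level against the pad in two small presses and released it with the fingertips about 2 mm above the pad. It lies face up in the empty right-hand bay, about 10 mm from the pad's centre.
- **Bystanders:** the adapter and the other objects look unmoved in the last pictures. The tumbler was partly hidden by the arm in the last top view, but clear in the scene view. The gripper is clear of everything.

**Checks that disagreed:**
- **Meter height:** two wrist views put the meter's face at a uniform 49 mm (48.6, 49.2 and 49.1 mm). About 44 mm was expected. The face is level, and the meter's apparent size fits 44 mm, so I took the difference as calibration bias; either height is within the limit.
- **Wrist and top views:** pairing these gave more scattered heights, 35 to 57 mm. I discounted them as less reliable.
- **Pad position:** the pad sits about 12 mm off the middle of the bay, towards the divider. I placed the meter nearer the middle to keep the fingers clear of the walls.

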